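# Meter three giveaway capsules from a sprung hopper

## Robot

A 6-joint arm with a two-finger parallel gripper is mounted at the origin on the work surface. World frame = base frame: x ahead of the robot, y to its left, z up, the work surface at z = 0. Lengths are in m, angles in rad, forces in N, time in s.
With the tool pointing down it reaches from about 0.275 to 0.975 m from the base axis. Payload 8.4 kg.
Tool frame: the origin (TCP) lies midway between the tips of the shut fingers; the grasp point (between the pads) lies 19 mm behind it; z points along the fingers, y is the direction in which the jaws open and shut (so a half turn about z gives the same grasp; the last joint's range is limited). The gripper opens to 92 mm and grips with 3 to 60 N. Pads are 20 mm wide; open, the fingers measure 128 mm over their backs; the gripper's body (75 mm by 189 mm) begins 69 mm behind the grasp point.
Start: joints at [-0.002, 0.353, 1.633, -0, 1.155, -0.002], TCP at [0.625, -0, 0.215] pointing down, gripper open.
Joint ranges: [-2.63, 2.63], [-0.92, 2.1], [0.06, 2.66], [-1.3, 4.44], [0, 2.69], [-3.02, 3.02]. Speed limits (rad/s): [2.22, 2.22, 2.79, 3.14, 3.14, 3.14].

## Interface

Orientations are given as a unit quaternion [x, y, z, w].
In Python, from workcell import get_obs, vision, robot gives the robot as it stands. The module is installed in compiled form; this text tells all that it offers.
- The arm moves only by the tool apply_moves, never from a script. Its argument "rows" is a list of rows, each a list of 2 entries, a list of its own where there are three numbers: the shift along the tool's x, y, z in m, then the turn, a rotation vector about the tool's x, y, z in rad. A call has 1 to 5 rows; each row shifts and turns the commanded pose from where the row before left it, along the tool's axes as they then stand; what a row does not reach is not made up. A row lasts 1/8 s, in which the tool goes at most 62.5 mm and 10.7 degrees, less where a joint would pass 70% of its speed; a pose out of reach is approached as far as the arm can. A call with a gripper value outside its range is refused whole. "fingers" is the opening, from 0 (shut) to 1 (fully open), set as the call begins (left out, the last holds). The fingers move at their own pace and stop on an object; "force" is the grip in N (left out, the last holds). Time passes only in rows, so rows that do not move let the fingers close. It gives the time, the measured TCP pose, the force and the opening at its end, in the units of the state.
- get_obs(): the state, without advancing time (a new reading comes with each control period).
- vision.read_camera(name): name is "scene" or "side" or "wrist"; returns a dict with "frame" (420x560x3 uint8, red, green, blue), "mtx" (3x3 intrinsics, pixels), "k1" (the pictures are not rectified: a ray, as slopes to the right and down, at radius r is drawn at 1 + k1 r^2 times it, then the intrinsics apply), "camera_from_world" (4x4, takes a point from world to camera coordinates). Camera axes: x right, y up, looking along -z (the intrinsics and any distortion apply to the point x, -y, -z); pixel columns grow to the right and rows downward; lengths in m; the calibration is good to about 2 mm. A picture is of the moment at which its call begins. There is no depth.
- robot.hand_in(): hands the job in, once; it reports no verdict.
The state is a dict: "t": time; "q": joint angles; "qvel": joint speeds; "effort": joint torques, N m; "tool_pos": TCP position; "tcp_rot": TCP orientation; "ft_force": force on the tool from outside, world axes, zero at the start; "torque": the same for the moment, N m; "opening": finger opening in m.
Only numpy, scipy, OpenCV 4.12 (cv2) and the standard library are available. Lean on these libraries where they do the work, as an engineer would, in place of code of your own. Each camera call takes 0.05 s, during which the arm holds its last target. There are 200 camera calls.

## Task

Bring the empty black tub in under the clear hopper so it will catch what falls, push the hopper's spring-loaded bottom gate open just far enough to drop exactly three capsules into the tub, then ease the gate fully shut again without ever letting it snap back. Leave the tub standing under the hopper with the three capsules in it, the other two still in the hopper, and do not shift or knock over the can, the small jar or the mug on the desk.

Things in the scene. Friction and masses are not known exactly. Their poses are not given: they have to be found in the camera images.
- hopper: Clear plastic hopper, fixed on four 12 mm square legs at x +-55, y +-150 mm; may stand left or right. Origin on the desk under its middle; y is its long axis, -x faces the robot. Six 33 mm square cells in a row, 36 mm pitch, centres y = -90 ... 90 mm; dividers to z 138, flared sides 84 mm wide at the open top, z 182. The front between the legs is open to z 95 mm.
- first_cell (a point): Floor centre of the hopper's first cell (hopper x 0, y -90, z 100 mm), the first to be uncovered when the gate opens; the next cells follow along the hopper's +y. Axes as the hopper's.
- gate (a joint): Steel bottom gate, 5 mm plate under all six cells; metres open, 0 = shut, at most 0.2. Slides along hopper +y; the open plate sticks out of that end at z 95-100 mm. Spring: 3 N shut, 7 N at 150 mm; let go, it snaps shut (over 0.3 m/s counts as a snap). Each 36 mm uncovers one cell; a capsule drops when its cell is about 32 mm open. To empty n cells open 36n mm, up to 12 mm more is harmless.
- gate_post (a point): The gate's upright steel post, 16 mm square, z 95 to 187 mm, with a 24 mm round cap to 193 mm; the point is on its axis at z 187. It stands in front of the hopper at hopper x -90, y -85 mm (gate shut) and travels with the gate. Push its -y face towards the hopper's +y to open; stay in contact while the spring brings it back. Axes as the hopper's.
- capsule1: One of five identical white balls (capsules), 30 mm diameter, 16 g, origin at its centre; each lies in a cell of its own in the hopper, resting on the gate.
- capsule2: One of five identical white balls (capsules), 30 mm diameter, 16 g, origin at its centre; each lies in a cell of its own in the hopper, resting on the gate.
- capsule3: One of five identical white balls (capsules), 30 mm diameter, 16 g, origin at its centre; each lies in a cell of its own in the hopper, resting on the gate.
- capsule4: One of five identical white balls (capsules), 30 mm diameter, 16 g, origin at its centre; each lies in a cell of its own in the hopper, resting on the gate.
- capsule5: One of five identical white balls (capsules), 30 mm diameter, 16 g, origin at its centre; each lies in a cell of its own in the hopper, resting on the gate.
- plug: White square blanking plug, 30 x 30 x 24 mm with a 10 mm stub pin on top, origin at the block's centre; fixed in one of the first, third or fifth cells: that cell holds no capsule and nothing falls from it.
- tub: Black open tub, 80 (x) x 183 (y) x 55 mm high, 4 mm walls, about 130 g, loose, on the other side of the desk from the hopper. Origin: centre of the underside. A bar handle 18 mm wide, z 24-50 mm, runs from its -x side to x -179 mm, roughly towards the robot. It fits under the hopper between the legs, parallel to it; set 36 mm to hopper -y of the middle it covers the first four cells.
- tub_handle (a point): On the middle of the tub's handle near its end, at x = -150, y = 0, z = 37 mm in the tub's frame: where to pinch it across (along the tub's y). Axes as the tub's.
- can: Aluminium drinks can, 66 mm diameter, 100 mm high, upright in front of the hopper's +y end. Origin under its centre. Not to be disturbed.
- tin: Small low amber jar with a brass lid, 60 mm diameter, 50 mm high, in front of the hopper's -y end. Origin under its centre. Not to be disturbed.
- mug: White mug, 76 mm diameter, 85 mm high, handle to its own +y, beside the tub's handle at the start. Origin under its centre. Not to be disturbed.
- notebooks: Fixed flat pile of notebooks, 100 x 150 mm, 20 mm high, near the robot in the middle of the desk. Origin under its centre.
Not all that is in view belongs to the job. There is more than one size of the notebooks; the one meant has the size given above.

How it is judged:
By the outcome, as a careful person would: the job done as asked, in the order asked, and still so for the second after the job is handed in, with the robot touching nothing.
It also fails if it takes over 72 s, if anything falls off the work surface, if the arm or the gripper's body presses on something with over 40 N, if the wrist force passes 120 N, or if a joint passes its speed limit or range.

## Working session

There is one attempt and no reset: what is moved stays moved. The work goes in short steps, Python scripts to look and compute and a tool call to move; the robot and the scene stay as the last step left them, time stands still between calls to the robot, and variables do not carry over. Pictures are saved under pics/ and viewed, about 8 in all and at most 12, crops included, and the job is handed in when it is done.

Besides the shell and the picture viewer there is one more tool, called after "Call:" as name(argument=value, ...) on one line, values as JSON. apply_moves: Moves the arm, as the interface text tells. Its arguments: {"type":"object","properties":{"rows":{"type":"array","items":{"type":"array"}},"fingers":{"type":"number"},"force":{"type":"number"}},"required":["rows"]}

```bash
mkdir -p pics
cat > h.py <<'E'
import numpy as np, cv2
from workcell import get_obs, vision, robot
def cam(n):
    c=vision.read_camera(n); return c
def save(c,name): cv2.imwrite('pics/'+name,c['frame'][:,:,::-1])
def proj(c,P):
    P=np.atleast_2d(P); M=np.array(c['camera_from_world']); p=P@M[:3,:3].T+M[:3,3]
    s=np.c_[p[:,0]/-p[:,2],-p[:,1]/-p[:,2]]; r2=(s**2).sum(1,keepdims=True); s=s*(1+c['k1']*r2)
    K=np.array(c['mtx']); return np.c_[s[:,0]*K[0,0]+K[0,2],s[:,1]*K[1,1]+K[1,2]]
def ray(c,uv):
    K=np.array(c['mtx']);d=np.array([(uv[0]-K[0,2])/K[0,0],(uv[1]-K[1,2])/K[1,1]]);s=d.copy()
    for _ in range(20): s=d/(1+c['k1']*(s@s))
    M=np.array(c['camera_from_world']);R=M[:3,:3]
    return -R.T@M[:3,3], R.T@np.array([s[0],-s[1],-1])
def atz(c,uv,z):
    o,d=ray(c,uv); return o+d*(z-o[2])/d[2]
E
python3 - <<'E'
from h import *
import pickle
for n in['scene','side']:
    c=cam(n);save(c,n+'0.png');pickle.dump(c,open(n+'0.pkl','wb'))
    o,d=ray(c,(280,210));print(n,o,d,c['k1'])
print(get_obs())
E
```

```text
scene [1.30982059 0.1282426  1.17802969] [-0.6058867  -0.11313441 -0.7875987 ] -0.02270095217606515
side [0.29039157 0.93862426 0.93358567] [ 0.12660779 -0.7783273  -0.61520104] -0.11134007345129722
{'t': 0.1, 'q': array([-2.40311175e-03,  3.53596036e-01,  1.63403095e+00, -2.05654275e-05,
        1.15520346e+00, -2.42163537e-03]), 'qvel': array([-0.00018278,  0.00036438, -0.00045689,  0.0005962 , -0.00017842,
       -0.00124371]), 'effort': array([-8.71753400e-04, -5.94903338e+01, -3.34933627e+01,  6.98069832e-02,
        1.83198228e-02, -2.35421521e-05]), 'tool_pos': array([ 6.24566777e-01, -7.66435132e-06,  2.13940387e-01]), 'tcp_rot': array([ 7.07097157e-01,  7.07116134e-01, -4.43236293e-04, -4.32047305e-04]), 'ft_force': array([0.954433  , 0.36996975, 0.26731707]), 'torque': array([ 0.04942674,  0.03694264, -0.01362912]), 'opening': 0.0919055171202347}
```

View pics/scene0.png

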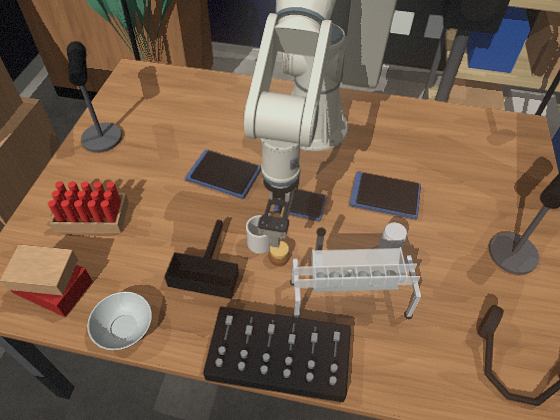

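View pics/side0.png

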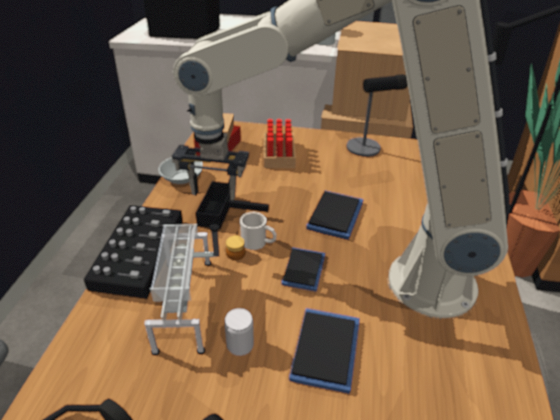

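Scene picture: the hopper is at about (355,270) with its post cap at (320,232). The tub is at (203,272) with its handle end at (218,226). The mug is at (258,232), the jar at (279,252) and the can at (395,238). The side picture agrees.

Lookalikes for the tub are the black mixer box (280,355), the bowl (120,322) and the wooden tray (88,210). Only (203,272) has a bar handle. I'll check it in a close crop.

Run:
```python
from h import *
import pickle
c=pickle.load(open('scene0.pkl','rb'));f=c['frame'][:,:,::-1]
a=cv2.resize(f[205:325,155:425],None,fx=2.96,fy=2.96,interpolation=cv2.INTER_CUBIC)
c=pickle.load(open('side0.pkl','rb'));f=c['frame'][:,:,::-1]
cv2.imwrite('pics/c1.png',a)
b=cv2.resize(f[150:365,140:300],None,fx=2.75,fy=2.75,interpolation=cv2.INTER_CUBIC)
cv2.imwrite('pics/c2.png',b)
```

```text
(no output)
```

View pics/c1.png

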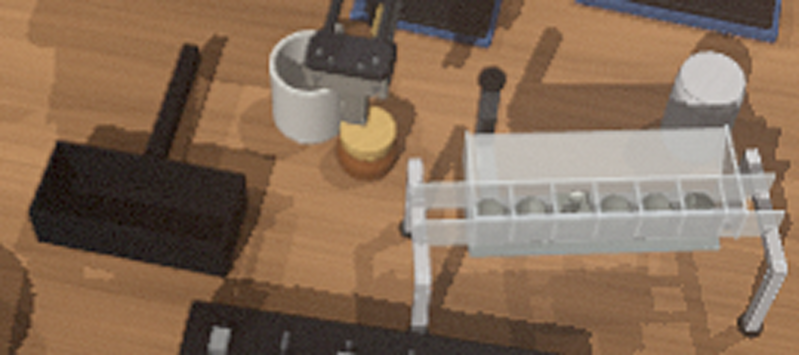

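View pics/c2.png

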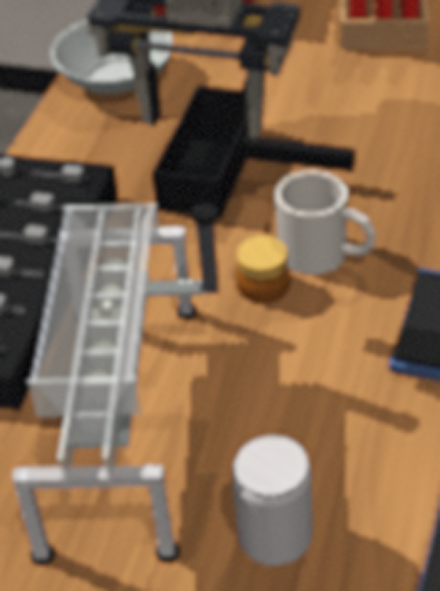

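The crops confirm the tub (with bar handle). The plug's stub pin shows in the third cell, at crop pixel (575,197). That means four cells have to open, about 144-156 mm. Next I'll fit the poses.

```bash
cat > fit.py <<'E'
from h import *
import pickle
from scipy.optimize import least_squares, minimize
S=pickle.load(open('scene0.pkl','rb'));D=pickle.load(open('side0.pkl','rb'))
s=lambda u,v:(155+(u+.5)/2.96-.5,205+(v+.5)/2.96-.5); d=lambda u,v:(140+(u+.5)/2.75-.5,150+(v+.5)/2.75-.5)
def two(a,b):
    o1,d1=ray(S,a);o2,d2=ray(D,b);A=np.c_[d1,-d2];t=np.linalg.lstsq(A,o2-o1,rcond=None)[0]
    p,q=o1+d1*t[0],o2+d2*t[1];return ((p+q)/2).round(4),np.linalg.norm(p-q).round(4)
print('cap',two(s(491,74),d(204,210)))
for n,a,b,z in[('mug',s(305,62),d(313,192),.085),('tin',s(368,132),d(262,253),.05),('can',s(711,78),d(272,468),.1)]:
    print(n,atz(S,a,z).round(3),atz(D,b,z).round(3))
pts=[(S,s(491,74),(-.09,-.085,.193)),(D,d(204,210),(-.09,-.085,.193)),
(D,d(40,553),(.055,.15,.004)),(D,d(168,551),(-.055,.15,.004)),(D,d(187,311),(-.055,-.15,.004)),
(S,s(750,326),(.055,.15,.004)),(S,s(406,230),(-.055,-.15,.004)),
(S,s(465,133),(-.042,-.109,.182)),(S,s(728,127),(-.042,.109,.182))]
T=lambda p,P:np.array([p[0]+np.cos(p[2])*P[0]-np.sin(p[2])*P[1],p[1]+np.sin(p[2])*P[0]+np.cos(p[2])*P[1],P[2]])
f=lambda p:np.concatenate([proj(c,T(p,P))[0]-uv for c,uv,P in pts])
r=least_squares(f,[.7,.2,0],loss='soft_l1');print('hopper',r.x.round(4));print(f(r.x).reshape(-1,2).round(1).tolist())
# tub silhouette
hsv=cv2.cvtColor(S['frame'],cv2.COLOR_RGB2HSV)
m=(hsv[...,2]<60).astype(np.uint8); m[:, :155]=0;m[:,245:]=0;m[:215]=0;m[300:]=0
n,l,st,_=cv2.connectedComponentsWithStats(m);k=1+np.argmax(st[1:,4]);m=(l==k).astype(np.uint8);print(st[k])
box=lambda x0,x1,y0,y1,z0,z1:[(x,y,z) for x in(x0,x1) for y in(y0,y1) for z in(z0,z1)]
B=[box(-.04,.04,-.0915,.0915,0,.055),box(-.179,-.04,-.009,.009,.024,.05)]
def sil(p):
    im=np.zeros((420*4,560*4),np.uint8)
    for b in B:
        q=proj(S,np.array([T(p,P) for P in b]));h=cv2.convexHull(((q+.5)*4).astype(np.int32));cv2.fillConvexPoly(im,h,255)
    return cv2.resize(im,(560,420),interpolation=cv2.INTER_AREA)/255.
cost=lambda p:np.abs(sil(p)-m).sum()
best=min((minimize(cost,[*atz(S,s(140,195),.03)[:2],y],method='Nelder-Mead',options=dict(initial_simplex=None,xatol=1e-4,fatol=.1)) for y in(-.3,-.15,0,.15)),key=lambda r:r.fun)
best=minimize(cost,best.x,method='Nelder-Mead',options=dict(initial_simplex=best.x+np.array([[0,0,0],[.01,0,0],[0,.01,0],[0,0,.05]])))
print('tub',best.x.round(4),best.fun,m.sum(),'handle pt',T(best.x,(-.15,0,.037)))
v=S['frame'][:,:,::-1].copy();q=(sil(best.x)>.5).astype(np.uint8);cs,_=cv2.findContours(q,0,1);cv2.drawContours(v,cs,-1,(0,255,0),1)
cv2.imwrite('pics/fit.png',cv2.resize(v[205:325,155:425],None,fx=2.96,fy=2.96))
E
python3 fit.py
```

```text
cap (array([0.5947, 0.1005, 0.1944]), np.float64(0.0026))
mug [ 0.537 -0.079  0.085] [ 0.534 -0.074  0.085]
tin [ 0.58  -0.009  0.05 ] [ 0.574 -0.006  0.05 ]
can [0.486 0.299 0.1  ] [0.483 0.306 0.1  ]
hopper [0.6635 0.2051 0.2385]
[[0.4, 1.3], [-0.2, 0.2], [0.5, -0.8], [-0.6, -1.0], [-0.2, -0.9], [0.2, -0.2], [1.6, -1.1], [1.0, -0.1], [-0.7, -0.2]]
[ 165  220   74   79 2650]
tub [ 0.6915 -0.2003  0.0117] 174.12156862745098 2650 handle pt [ 0.54151983 -0.20207145  0.037     ]
```

Call:
apply_moves(rows=[[[-0.05, -0.0237, 0], [0, 0, 0]], [[-0.05, -0.0237, 0], [0, 0, 0]], [[-0.05, -0.0237, 0], [0, 0, 0]], [[-0.05, -0.0237, 0], [0, 0, 0]], [[0, 0, 0], [0, 0, 0.1745]]], fingers=1)

```text
t: 0.72
tool_pos: [0.5283, -0.203, 0.2143]
tcp_rot: [0.768, 0.641, -0.001, -0.0]
ft_force: [-0.1, 0.4, -0.1]
opening: 0.092
```

Call:
apply_moves(rows=[[[0, 0, 0], [0, 0, 0.1745]], [[0, 0, 0], [0, 0, 0.1745]], [[0, 0, 0], [0, 0, 0.1745]], [[0, 0, 0], [0, 0, 0.1745]], [[0, 0, 0], [0, 0, 0.1745]]])

```text
t: 1.35
tool_pos: [0.5299, -0.1999, 0.2142]
tcp_rot: [0.967, 0.256, -0.0, -0.0]
ft_force: [-0.3, 0.4, -0.2]
opening: 0.0918
```

Call:
apply_moves(rows=[[[0, 0, 0], [0, 0, 0.1745]], [[0, 0, 0], [0, 0, 0.1745]], [[0, 0, 0], [0, 0, 0.1745]], [[0, 0, 0], [0, 0, 0]]])

```text
t: 1.85
tool_pos: [0.53, -0.1999, 0.2143]
tcp_rot: [1.0, 0.001, -0.0, -0.0]
ft_force: [-0.9, 0.2, 0.0]
opening: 0.0916
```

Run:
```python
from h import *
import pickle
T=lambda p,P:np.array([p[0]+np.cos(p[2])*P[0]-np.sin(p[2])*P[1],p[1]+np.sin(p[2])*P[0]+np.cos(p[2])*P[1],P[2]])
tub=[.6915,-.2003,.0117]
out=[]
for n in['wrist','scene']:
    c=cam(n);pickle.dump(c,open(n+'1.pkl','wb'));f=c['frame'][:,:,::-1].copy()
    print(n,ray(c,(280,210)))
    for x,y,z in [(-.04,-.0915,.055),(.04,-.0915,.055),(.04,.0915,.055),(-.04,.0915,.055),(-.179,0,.05),(-.15,0,.05)]:
        q=proj(c,T(tub,(x,y,z)))[0]; cv2.drawMarker(f,tuple(int(round(v)) for v in q),(0,255,0),0,6)
    out.append(f)
a=cv2.resize(out[1][205:325,155:335],(560,373),interpolation=cv2.INTER_CUBIC)
cv2.imwrite('pics/w1.png',np.vstack([out[0],a])[:793] if 0 else np.hstack([cv2.resize(out[0],(400,300)),cv2.resize(a,(400,300))]))
print(get_obs()['tool_pos'],get_obs()['tcp_rot'])
```

```text
wrist (array([ 0.60887433, -0.19962149,  0.38461688]), array([-0.28613266,  0.01021624, -0.95821729]))
scene (array([1.30982059, 0.1282426 , 1.17802969]), array([-0.6058867 , -0.11313441, -0.7875987 ]))
[ 0.53006816 -0.19994295  0.21442317] [ 9.99997573e-01  2.19599904e-03 -1.66181519e-04 -6.82462258e-05]
```

View pics/w1.png

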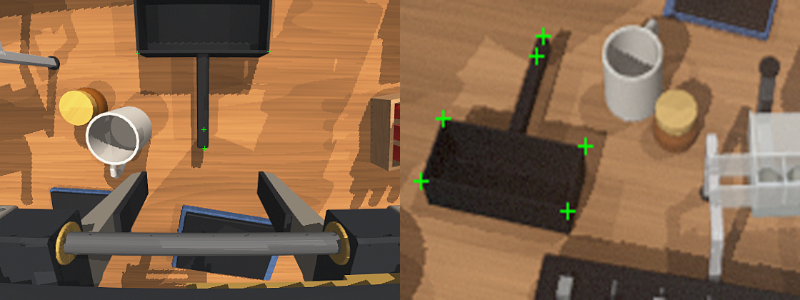

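Wrist view: the fitted rim corners and handle end land on the tub. The mug is clear, at about (113,137). Now I'll descend and grip the handle.

Call:
apply_moves(rows=[[[0.0015, 0.002, 0.04], [0, 0, -0.0117]], [[0, 0, 0.05], [0, 0, 0]], [[0, 0, 0.05], [0, 0, 0]], [[0, 0, 0.04], [0, 0, 0]], [[0, 0, 0.014], [0, 0, 0]]])

```text
t: 2.58
tool_pos: [0.5302, -0.2014, 0.0184]
tcp_rot: [1.0, 0.007, -0.002, -0.001]
ft_force: [0.1, -0.2, 0.6]
opening: 0.0921
```

Call:
apply_moves(rows=[[[0, 0, 0], [0, 0, 0]], [[0, 0, 0], [0, 0, 0]], [[0, 0, 0], [0, 0, 0]], [[0, 0, 0], [0, 0, 0]], [[0, 0, 0], [0, 0, 0]]], fingers=0, force=50)

```text
t: 3.2
tool_pos: [0.5319, -0.2021, 0.0211]
tcp_rot: [1.0, 0.006, 0.0, 0.0]
ft_force: [0.6, -0.1, 0.1]
opening: 0.0439
```

Call:
apply_moves(rows=[[[0, 0, 0], [0, 0, 0]], [[0, 0, 0], [0, 0, 0]], [[0, 0, 0], [0, 0, 0]], [[0, 0, -0.005], [0, 0, 0]], [[0, 0, -0.01], [0, 0, 0]]])

```text
t: 3.82
tool_pos: [0.5312, -0.2018, 0.0356]
tcp_rot: [1.0, 0.006, -0.001, -0.0]
ft_force: [-0.1, 0.7, -1.8]
opening: 0.0178
```

Call:
apply_moves(rows=[[[0, 0, -0.02], [0, 0, 0]], [[0, 0, -0.025], [0, 0, 0]], [[0, 0, -0.025], [0, 0, 0]], [[0, 0, -0.02], [0, 0, 0]], [[0, 0, -0.006], [0, 0, 0]]])

```text
t: 4.45
tool_pos: [0.5324, -0.2023, 0.1334]
tcp_rot: [1.0, 0.006, 0.001, 0.0]
ft_force: [0.2, 0.4, -1.3]
opening: 0.0177
```

Call:
apply_moves(rows=[[[-0.015, 0, 0], [0, 0, 0]], [[-0.03, 0, 0], [0, 0, 0]], [[-0.03, 0, 0], [0, 0, 0]], [[-0.025, 0, 0], [0, 0, 0]], [[-0.01, 0, 0], [0, 0, 0]]])

```text
t: 5.08
tool_pos: [0.4191, -0.2027, 0.1307]
tcp_rot: [1.0, 0.006, -0.001, -0.001]
ft_force: [0.1, -0.5, -0.5]
opening: 0.0177
```

Run:
```python
from h import *
import pickle
o=get_obs();print(o['tool_pos'],o['tcp_rot'],o['opening'],o['torque'])
c=cam('side');d=cam('wrist');e=cam('scene')
cv2.imwrite('pics/m1.png',np.hstack([cv2.resize(d['frame'][:,:,::-1],(400,300)),cv2.resize(c['frame'][110:320,100:380,::-1],(400,300))]))
for n,k in(('side',c),('wrist',d),('scene',e)):pickle.dump(k,open(n+'2.pkl','wb'))
```

```text
[ 0.41905609 -0.20273896  0.1306942 ] [ 9.99982966e-01  5.69164576e-03 -1.17756064e-03 -5.34542284e-04] 0.01770795246420437 [ 0.03242927  0.25022619 -0.01260805]
```

View pics/m1.png

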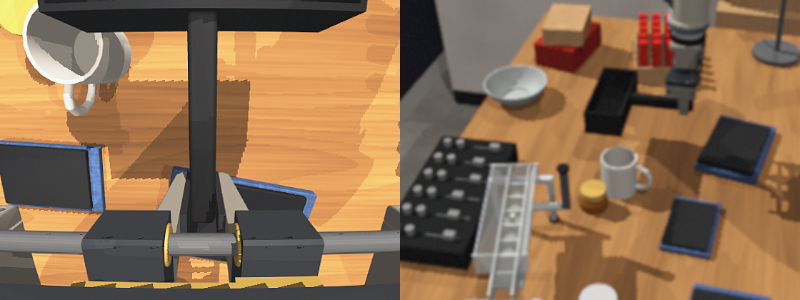

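The tub is held level, clear of everything. I'll rotate parallel to the hopper and carry it over the mug and jar.

Call:
apply_moves(rows=[[[0, 0, 0], [0, 0, -0.0756]], [[0, 0, 0], [0, 0, -0.0756]], [[0, 0, 0], [0, 0, -0.0756]], [[0, -0.01, 0], [0, 0, 0]], [[0, -0.02, 0], [0, 0, 0]]])

```text
t: 5.85
tool_pos: [0.4148, -0.1734, 0.1314]
tcp_rot: [0.993, 0.118, 0.0, -0.0]
ft_force: [0.1, 0.4, -0.7]
opening: 0.0177
```

Call:
apply_moves(rows=[[[0, -0.03, 0], [0, 0, 0]], [[0, -0.03, 0], [0, 0, 0]], [[0, -0.03, 0], [0, 0, 0]], [[0, -0.03, 0], [0, 0, 0]], [[0, -0.03, 0], [0, 0, 0]]])

```text
t: 6.48
tool_pos: [0.3782, -0.0266, 0.1316]
tcp_rot: [0.993, 0.119, -0.0, -0.0]
ft_force: [1.3, 0.4, -2.1]
opening: 0.0176
```

Call:
apply_moves(rows=[[[0, -0.03, 0], [0, 0, 0]], [[0, -0.03, 0], [0, 0, 0]], [[0, -0.03, 0], [0, 0, 0]], [[0, -0.02, 0], [0, 0, 0]], [[0, -0.01, 0], [0, 0, 0]]])

```text
t: 7.1
tool_pos: [0.3497, 0.0895, 0.1316]
tcp_rot: [0.993, 0.12, -0.0, -0.0]
ft_force: [-0.3, -0.0, -2.0]
opening: 0.0177
```

Run:
```python
from h import *
import pickle
s=pickle.load(open('side0.pkl','rb'))
print('nb',[atz(s,p,.02)[:2].round(3).tolist() for p in((290,249),(325,251),(318,288),(284,283))])
o=get_obs();print(o['tool_pos'],o['tcp_rot'],o['opening'])
hp=np.array([.6635,.2051,.2385]);T=lambda p,P:np.array([p[0]+np.cos(p[2])*P[0]-np.sin(p[2])*P[1],p[1]+np.sin(p[2])*P[0]+np.cos(p[2])*P[1],P[2]])
d=cam('wrist');e=cam('scene');pickle.dump(d,open('wrist3.pkl','wb'));f=d['frame'][:,:,::-1].copy();g=e['frame'][:,:,::-1].copy()
for P in[(-.09,-.085,.193),(-.055,-.15,0),(-.055,.15,0),(-.042,-.109,.182),(-.042,.109,.182),(.042,-.109,.182),(.042,.109,.182),(0,-.09,.15)]:
  for c,im in((d,f),(e,g)):
    q=proj(c,T(hp,P))[0]
    if abs(q).max()<900: cv2.drawMarker(im,tuple(int(round(v)) for v in q),(0,255,0),0,8)
cv2.imwrite('pics/m2.png',np.hstack([cv2.resize(f,(400,300)),cv2.resize(g[190:340,230:430],(400,300))]))
```

```text
nb [[0.417, -0.039], [0.314, -0.05], [0.318, 0.099], [0.411, 0.099]]
[0.34973606 0.08950558 0.13157391] [ 9.92828272e-01  1.19549186e-01 -6.91310078e-05 -9.76814423e-05] 0.017704255188784285
```

View pics/m2.png

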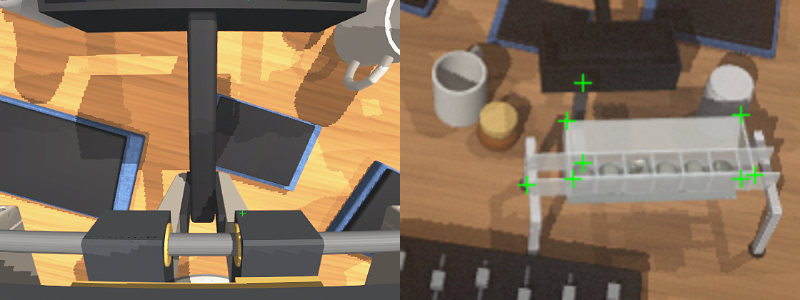

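The hopper markers line up. The 100x150 notebook pile is at x 0.31-0.42, y -0.05 to 0.10, below the gripper, so I'll stay above 20 mm until past it. I'll descend partway, go forward, lower, then insert.

Call:
apply_moves(rows=[[[0, -0.002, 0.01], [0, 0, 0]], [[0, 0, 0.025], [0, 0, 0]], [[0, 0, 0.025], [0, 0, 0]], [[0, 0, 0.015], [0, 0, 0]], [[0, 0, 0.005], [0, 0, 0]]])

```text
t: 7.82
tool_pos: [0.3495, 0.0894, 0.0504]
tcp_rot: [0.993, 0.119, -0.001, 0.0]
ft_force: [-0.3, -0.4, -2.7]
opening: 0.0175
```

Call:
apply_moves(rows=[[[0.01, 0, 0], [0, 0, 0]], [[0.025, 0, 0], [0, 0, 0]], [[0.025, 0, 0], [0, 0, 0]], [[0.02, 0, 0], [0, 0, 0]], [[0.01, 0, 0], [0, 0, 0]]])

```text
t: 8.45
tool_pos: [0.4399, 0.1118, 0.0522]
tcp_rot: [0.993, 0.119, 0.001, -0.0]
ft_force: [-0.2, -0.9, -3.1]
opening: 0.0175
```

Call:
apply_moves(rows=[[[0, 0, 0.01], [0, 0, 0]], [[0, 0, 0.01], [0, 0, 0]], [[0, 0, 0.006], [0, 0, 0]], [[0, 0, 0], [0, 0, 0]]])

```text
t: 8.95
tool_pos: [0.4368, 0.1112, 0.0249]
tcp_rot: [0.993, 0.119, -0.001, 0.0]
ft_force: [0.4, 0.1, -1.6]
opening: 0.0177
```

Run:
```python
from h import *
o=get_obs();print(o['tool_pos'],o['tcp_rot'],o['opening'],o['ft_force'])
d=np.array(o['tool_pos'][:2])-[.6635,.2051];a=.2385;print('hopper',d@[np.cos(a),np.sin(a)],d@[-np.sin(a),np.cos(a)])
d=cam('wrist');e=cam('side')
cv2.imwrite('pics/m3.png',np.hstack([cv2.resize(d['frame'][:,:,::-1],(400,300)),cv2.resize(e['frame'][180:375,100:360,::-1],(400,300))]))
```

```text
[0.43677803 0.11116967 0.02490198] [ 9.92876935e-01  1.19141240e-01 -8.61873350e-04  1.15743802e-04] 0.017656017484040703 [ 0.37083493  0.13073592 -1.63559817]
hopper -0.24249485283332436 -0.03770947604289479
```

View pics/m3.png

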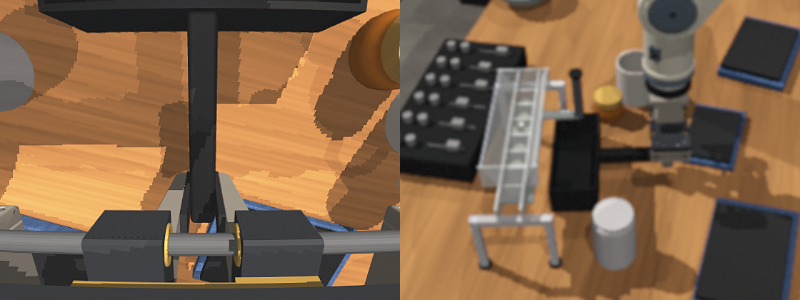

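Call:
apply_moves(rows=[[[0.01, -0.001, 0], [0, 0, 0]], [[0.02, -0.001, 0], [0, 0, 0]], [[0.015, 0, 0], [0, 0, 0]], [[0.005, 0, 0], [0, 0, 0]], [[0, 0, 0], [0, 0, 0]]])

```text
t: 9.68
tool_pos: [0.4858, 0.1252, 0.0255]
tcp_rot: [0.993, 0.119, -0.0, 0.0]
ft_force: [0.5, -0.3, -1.1]
opening: 0.0173
```

Call:
apply_moves(rows=[[[0.01, 0, 0], [0, 0, 0]], [[0.01, 0, 0], [0, 0, 0]], [[0.007, 0, 0], [0, 0, 0]], [[0.003, 0, 0], [0, 0, 0]], [[0, 0, 0.002], [0, 0, 0]]])

```text
t: 10.3
tool_pos: [0.5151, 0.1323, 0.0235]
tcp_rot: [0.993, 0.119, 0.0, -0.0]
ft_force: [-0.3, 0.5, -1.8]
opening: 0.0175
```

Call:
apply_moves(rows=[[[0, 0, 0.002], [0, 0, 0]], [[0, 0, 0], [0, 0, 0]]])

```text
t: 10.55
tool_pos: [0.5145, 0.1321, 0.0213]
tcp_rot: [0.993, 0.119, -0.0, 0.0]
ft_force: [-0.6, -0.2, -1.5]
opening: 0.0177
```

Run:
```python
from h import *
o=get_obs();print(o['tool_pos'],o['tcp_rot'],o['opening'],o['ft_force'],o['torque'])
d=np.array(o['tool_pos'][:2])-[.6635,.2051];a=.2385;print('hopper',d@[np.cos(a),np.sin(a)],d@[-np.sin(a),np.cos(a)])
```

```text
[0.51452249 0.13214997 0.0213247 ] [ 9.92879864e-01  1.19119522e-01 -3.37698946e-04  4.41737270e-05] 0.017659826651141415 [-0.55775722 -0.21044944 -1.48516278] [ 0.04341049  0.3538597  -0.00433457]
hopper -0.1619945786863372 -0.03568982417158823
```

Call:
apply_moves(rows=[[[0, 0, 0.001], [0, 0, 0]], [[0, 0, 0.001], [0, 0, 0]], [[0, 0, 0], [0, 0, 0]]])

```text
t: 10.92
tool_pos: [0.5148, 0.1322, 0.0198]
tcp_rot: [0.993, 0.119, -0.0, -0.0]
ft_force: [-3.1, -2.0, 5.1]
opening: 0.0175
```

Call:
apply_moves(rows=[[[0, 0, 0], [0, 0, 0]], [[0, 0, 0], [0, 0, 0]], [[0, 0, 0], [0, 0, 0]], [[0, 0, -0.01], [0, 0, 0]], [[0, 0, -0.04], [0, 0, 0]]], fingers=0.45)

```text
t: 11.55
tool_pos: [0.5134, 0.1319, 0.0689]
tcp_rot: [0.993, 0.119, -0.002, 0.0]
ft_force: [0.4, 0.1, 0.6]
opening: 0.0415
```

Call:
apply_moves(rows=[[[0, 0, -0.05], [0, 0, 0]], [[0, 0, -0.06], [0, 0, 0]], [[0, 0, -0.06], [0, 0, 0]], [[0, 0, -0.04], [0, 0, 0]], [[0, 0, 0], [0, 0, 0]]])

```text
t: 12.18
tool_pos: [0.5167, 0.1327, 0.2838]
tcp_rot: [0.993, 0.119, 0.004, -0.0]
ft_force: [0.2, 0.7, 0.3]
opening: 0.0413
```

Run:
```python
from h import *
import pickle
o=get_obs();print(o['tool_pos'],o['tcp_rot'],o['opening'],o['ft_force'])
d=np.array(o['tool_pos'][:2])-[.6635,.2051];a=.2385;print('hopper',d@[np.cos(a),np.sin(a)],d@[-np.sin(a),np.cos(a)])
hp=np.array([.6635,.2051,.2385]);T=lambda p,P:np.array([p[0]+np.cos(p[2])*P[0]-np.sin(p[2])*P[1],p[1]+np.sin(p[2])*P[0]+np.cos(p[2])*P[1],P[2]])
c=cam('wrist');e=cam('side');s=cam('scene')
pickle.dump((c,e,s),open('p4.pkl','wb'))
f=c['frame'][:,:,::-1].copy()
q=proj(c,T(hp,(-.09,-.085,.193)))[0];print(q);cv2.drawMarker(f,tuple(int(round(v)) for v in q),(0,255,0),0,8)
cv2.imwrite('pics/m4.png',np.hstack([cv2.resize(f,(400,300)),cv2.resize(s['frame'][190:340,230:430,::-1],(400,300))]))
```

```text
[0.51670786 0.13268473 0.28378495] [ 9.92872509e-01  1.19128872e-01  3.50560411e-03 -4.51067120e-04] 0.04127290795482381 [0.19548006 0.69281833 0.30926273]
hopper -0.15974473313047488 -0.03568647940858264
[343.89043229 130.00307611]
```

View pics/m4.png

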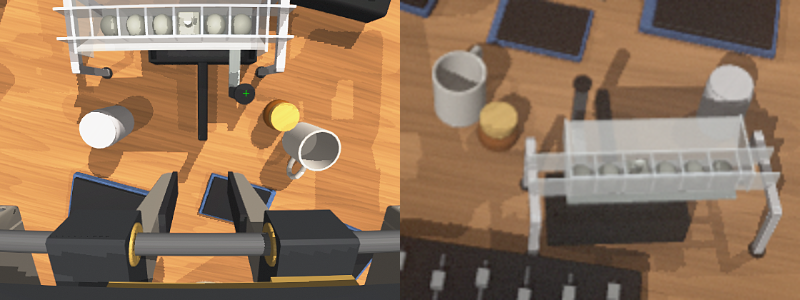

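The wrist view shows the cap exactly at the predicted point, and the cells from the first read ball, ball, plug, ball, ball, ball, so four cells it is. Next I'll straddle the post and grip it lightly.

Call:
apply_moves(rows=[[[0.035, 0.0247, 0], [0, 0, 0]], [[0.035, 0.0247, 0], [0, 0, 0]], [[0, 0, 0], [0, 0, 0]], [[0, 0, 0.04], [0, 0, 0]], [[0, 0, 0], [0, 0, 0]]], fingers=0.75)

```text
t: 12.95
tool_pos: [0.5913, 0.1006, 0.2359]
tcp_rot: [0.993, 0.119, -0.004, 0.0]
ft_force: [0.5, -0.2, 0.3]
opening: 0.069
```

```bash
cat > ck.py <<'E'
from h import *
o=get_obs();print(o['t'],o['tool_pos'],o['opening'],o['ft_force'])
d=np.array(o['tool_pos'][:2])-[.6635,.2051];a=.2385;print('hopper',d@[np.cos(a),np.sin(a)],d@[-np.sin(a),np.cos(a)],'Fy',o['ft_force'][:2]@[-np.sin(a),np.cos(a)])
E
python3 ck.py
```

```text
12.95 [0.59126845 0.1006465  0.23590004] 0.06900673614165628 [ 0.49576454 -0.22730375  0.33923901]
hopper -0.09486357610637054 -0.08443241416016524 Fy -0.3379916331364396
```

Call:
apply_moves(rows=[[[0.001, 0, 0.02], [0, 0, 0]], [[0, 0, 0.03], [0, 0, 0]], [[0, 0, 0.03], [0, 0, 0]], [[0, 0, 0.015], [0, 0, 0]], [[0, 0, 0], [0, 0, 0]]])

```text
t: 13.58
tool_pos: [0.5951, 0.1012, 0.1444]
tcp_rot: [0.993, 0.119, -0.001, 0.0]
ft_force: [-0.3, -0.5, -0.0]
opening: 0.0689
```

Call:
apply_moves(rows=[[[0, 0, 0], [0, 0, 0]], [[0, 0, 0], [0, 0, 0]], [[0, 0, 0], [0, 0, 0]], [[0, 0, 0], [0, 0, 0]], [[0, 0, 0], [0, 0, 0]]], fingers=0, force=20)

```text
t: 14.2
tool_pos: [0.5957, 0.101, 0.1447]
tcp_rot: [0.993, 0.119, 0.0, 0.0]
ft_force: [-0.2, 0.6, 0.7]
opening: 0.0211
```

Call:
apply_moves(rows=[[[0, 0, 0], [0, 0, 0]], [[0, 0, 0], [0, 0, 0]], [[0, 0, 0], [0, 0, 0]], [[0, 0, 0], [0, 0, 0]]])

```text
t: 14.7
tool_pos: [0.5954, 0.1021, 0.1446]
tcp_rot: [0.993, 0.119, -0.0, -0.001]
ft_force: [-1.1, 4.7, 1.5]
opening: 0.0159
```

```bash
python3 ck.py
```

```text
14.7 [0.59539187 0.1021251  0.14461321] 0.015940879935372926 [-1.05879311  4.73556435  1.54700724]
hopper -0.09050756335561441 -0.08396980047009951 Fy 4.851651745376209
```

The post is gripped (16 mm) and the gate sits on its stop at TCP hopper-y = -0.084. I'll open to about 149 mm.

Call:
apply_moves(rows=[[[0, -0.005, 0], [0, 0, 0]], [[0, -0.01, 0], [0, 0, 0]], [[0, -0.01, 0], [0, 0, 0]], [[0, -0.01, 0], [0, 0, 0]], [[0, -0.01, 0], [0, 0, 0]]])

```text
t: 15.32
tool_pos: [0.5847, 0.1454, 0.1446]
tcp_rot: [0.993, 0.119, -0.0, 0.0]
ft_force: [-0.0, -5.6, 1.7]
opening: 0.0161
```

Call:
apply_moves(rows=[[[0, -0.01, 0], [0, 0, 0]], [[0, -0.01, 0], [0, 0, 0]], [[0, -0.01, 0], [0, 0, 0]], [[0, -0.01, 0], [0, 0, 0]], [[0, -0.01, 0], [0, 0, 0]]])

```text
t: 15.95
tool_pos: [0.5728, 0.1938, 0.1446]
tcp_rot: [0.993, 0.119, -0.0, 0.0]
ft_force: [0.0, -6.1, 2.9]
opening: 0.016
```

```bash
python3 ck.py
```

```text
15.95 [0.57279578 0.19375752 0.14463186] 0.015987754066087285 [ 0.01208196 -6.1411575   2.90525076]
hopper -0.09081630051720248 0.010407037432108216 Fy -5.970176742532931
```

Call:
apply_moves(rows=[[[0, -0.01, 0], [0, 0, 0]], [[0, -0.01, 0], [0, 0, 0]], [[0, -0.01, 0], [0, 0, 0]], [[0, -0.01, 0], [0, 0, 0]], [[0, -0.01, 0], [0, 0, 0]]])

```text
t: 16.58
tool_pos: [0.5609, 0.2421, 0.1446]
tcp_rot: [0.993, 0.119, -0.0, 0.0]
ft_force: [-0.7, -7.3, 4.2]
opening: 0.0157
```

Call:
apply_moves(rows=[[[0, -0.0055, 0], [0, 0, 0]], [[0, 0, 0], [0, 0, 0]], [[0, 0, 0], [0, 0, 0]], [[0, 0, 0], [0, 0, 0]], [[0, 0, 0], [0, 0, 0]]])

```text
t: 17.2
tool_pos: [0.5596, 0.2472, 0.1446]
tcp_rot: [0.993, 0.119, -0.0, 0.0]
ft_force: [-0.9, -6.9, 3.7]
opening: 0.0161
```

```bash
python3 ck.py;python3 - <<'E'
from h import *
s=cam('scene');w=cam('wrist')
cv2.imwrite('pics/m5.png',np.hstack([cv2.resize(w['frame'][:,:,::-1],(400,300)),cv2.resize(s['frame'][190:340,230:430,::-1],(400,300))]))
E
```

```text
17.2 [0.55961122 0.24718985 0.1446365 ] 0.016055582951036287 [-0.91773825 -6.89250425  3.7120231 ]
hopper -0.09100451429108199 0.06544167645249069 Fy -6.480589735683868
```

View pics/m5.png

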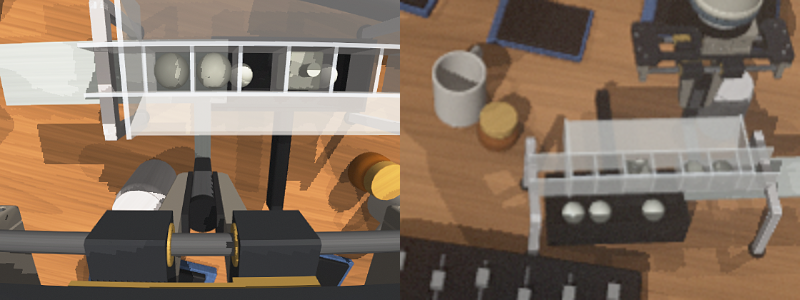

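The opening is 149 mm. Three capsules are in the tub, at (572,212), (599,211) and (653,210), and two remain in the hopper. I'll ease the gate shut, still gripped.

Call:
apply_moves(rows=[[[0, 0.005, 0], [0, 0, 0]], [[0, 0.01, 0], [0, 0, 0]], [[0, 0.01, 0], [0, 0, 0]], [[0, 0.01, 0], [0, 0, 0]], [[0, 0.01, 0], [0, 0, 0]]])

```text
t: 17.92
tool_pos: [0.5704, 0.2034, 0.1446]
tcp_rot: [0.993, 0.119, -0.0, 0.0]
ft_force: [-0.6, -5.7, 3.6]
opening: 0.0157
```

Call:
apply_moves(rows=[[[0, 0.01, 0], [0, 0, 0]], [[0, 0.01, 0], [0, 0, 0]], [[0, 0.01, 0], [0, 0, 0]], [[0, 0.01, 0], [0, 0, 0]], [[0, 0.01, 0], [0, 0, 0]]])

```text
t: 18.55
tool_pos: [0.5825, 0.1545, 0.1446]
tcp_rot: [0.993, 0.119, -0.0, -0.0]
ft_force: [-1.8, -4.5, 4.0]
opening: 0.0156
```

Call:
apply_moves(rows=[[[0, 0.01, 0], [0, 0, 0]], [[0, 0.01, 0], [0, 0, 0]], [[0, 0.01, 0], [0, 0, 0]], [[0, 0.01, 0], [0, 0, 0]], [[0, 0.008, 0], [0, 0, 0]]])

```text
t: 19.18
tool_pos: [0.594, 0.1077, 0.1446]
tcp_rot: [0.993, 0.119, 0.0, -0.0]
ft_force: [-2.8, -3.3, 5.4]
opening: 0.0158
```

Call:
apply_moves(rows=[[[0, 0.004, 0], [0, 0, 0]], [[0, 0.002, 0], [0, 0, 0]], [[0, 0.0015, 0], [0, 0, 0]], [[0, 0, 0], [0, 0, 0]], [[0, 0, 0], [0, 0, 0]]])

```text
t: 19.8
tool_pos: [0.5954, 0.1022, 0.1446]
tcp_rot: [0.993, 0.119, -0.0, -0.001]
ft_force: [-4.4, 3.9, 4.6]
opening: 0.0157
```

```bash
python3 ck.py
```

```text
19.8 [0.59538912 0.10215199 0.14458578] 0.015716782423171028 [-4.44966242  3.85645024  4.56821449]
hopper -0.09050388813735807 -0.08394302925358484 Fy 4.7984994520372775
```

The gate is on its stop again (TCP -0.0839, pressing 4.8 N shut). Releasing and withdrawing upwards.

Call:
apply_moves(rows=[[[0, 0, 0], [0, 0, 0]], [[0, 0, 0], [0, 0, 0]], [[0, 0, 0], [0, 0, 0]], [[0, 0, 0], [0, 0, 0]], [[0, 0, 0], [0, 0, 0]]], fingers=0.75)

```text
t: 20.42
tool_pos: [0.5957, 0.101, 0.1445]
tcp_rot: [0.993, 0.119, 0.0, -0.0]
ft_force: [0.6, -1.2, 0.3]
opening: 0.0638
```

Call:
apply_moves(rows=[[[0, 0, -0.02], [0, 0, 0]], [[0, 0, -0.04], [0, 0, 0]], [[0, 0, -0.05], [0, 0, 0]], [[0, 0, -0.04], [0, 0, 0]], [[-0.03, 0, 0], [0, 0, 0]]])

```text
t: 21.05
tool_pos: [0.5691, 0.0944, 0.2982]
tcp_rot: [0.993, 0.119, 0.003, -0.0]
ft_force: [-0.1, -0.3, -1.1]
opening: 0.0691
```

Call:
apply_moves(rows=[[[-0.05, 0, 0], [0, 0, 0]], [[-0.03, 0, 0], [0, 0, 0]], [[0, 0, 0], [0, 0, 0]], [[0, 0, 0], [0, 0, 0]]])

```text
t: 21.55
tool_pos: [0.4897, 0.0752, 0.295]
tcp_rot: [0.993, 0.119, 0.001, -0.0]
ft_force: [1.0, 0.5, -0.0]
opening: 0.0692
```

```bash
python3 ck.py;python3 - <<'E'
from h import *
s=cam('scene');w=cam('side')
cv2.imwrite('pics/m6.png',np.hstack([cv2.resize(w['frame'][180:375,100:360,::-1],(400,300)),cv2.resize(s['frame'][190:340,230:430,::-1],(400,300))]))
T=lambda p,P:np.array([p[0]+np.cos(p[2])*P[0]-np.sin(p[2])*P[1],p[1]+np.sin(p[2])*P[0]+np.cos(p[2])*P[1],P[2]])
print((proj(s,T([.6635,.2051,.2385],(-.09,-.085,.193)))[0]-[230,190])*2+[400,0])
E
```

```text
21.55 [0.48973594 0.07520647 0.29497956] 0.06916824713343432 [ 1.00013149  0.46867998 -0.00986717]
hopper -0.1995321402728923 -0.08516573943666231 Fy 0.21913684530718305
[581.98273814  81.86484518]
```

View pics/m6.png

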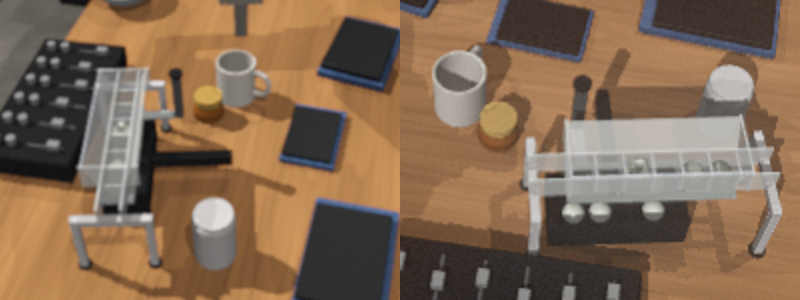

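The post is back at its shut position (582,84; predicted 582,82). Three capsules are in the tub, two remain in the hopper, and the can, jar and mug haven't moved. Handing in.

```bash
python3 -c "
from workcell import robot
print(robot.hand_in())"
```

```text
the job is handed in; nothing more can be done
None
```

The job is done and handed in at about 21.6 s of robot time.

**What I did:** I lifted the tub by its handle, carried it over the mug and jar, and set it under the hopper's first four cells. The plug is in the third cell, so I gripped the gate post and opened the gate about 149 mm, four cells. I then eased the gate shut at about 0.08 m/s, still gripped, and let go only once it was back on its stop.

**Last checks:**
- **Capsules:** the pictures show three in the tub and two still in the hopper.
- **Gate:** the post is back at its shut position, within about 2 pixels of where I predicted it.
- **Tub and bystanders:** the tub stands under the hopper. The can, jar and mug look unmoved.
- **Force and contact:** the largest force I saw in any reading was about 8 N, against the 40 N pressing limit. The robot is clear of everything.

No check failed or disagreed. I did not measure gate speed directly; "no snap" rests on the slow, gripped return.

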